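# Find the tired shock mount and push its tag down

## Task

Three shock mounts that look alike stand in a row on the test fixture, and one has gone soft. With the fingertips press each mount's black pad firmly, first the left one, then the middle, then the right (as the robot sees them), to feel which gives the most; then push the yellow tag behind the softest one fully down and move clear. Leave the other two tags up, only press and push (pull nothing up), and leave the loose things on the bench where they are.

Things in the scene. Friction and masses are not known exactly. Their poses are not given: they have to be found in the camera images.
- left_pad (a point): centre of the top of the left pad (robot's left (+y) of the row) as it stands unpressed, 75 mm above the table; fixed to the base plate, it does not sink with the pad. Black rubber disc 50 mm across, white spot, on a coil spring; it can be pressed down 20 mm and springs back. Force grows evenly with depth: 5 N sinks the softest of the three about 14 mm, the others about 7 and 4 mm
- left_tag (a point): centre of the top of the left mount's yellow tag as it stands raised, 85 mm above the table, 90 mm beyond its pad along this point's x axis; fixed to the base plate, it does not go down with the tag. Top face 26 mm (x) by 36 mm (y). The tag slides straight down 20 mm towards a grey guide block (top 46 mm above the table), takes about 3 N, and stays where it is left
- middle_pad (a point): centre of the top of the middle pad (middle of the row) as it stands unpressed, 75 mm above the table; fixed to the base plate, it does not sink with the pad. Black rubber disc 50 mm across, white spot, on a coil spring; it can be pressed down 20 mm and springs back. Force grows evenly with depth: 5 N sinks the softest of the three about 14 mm, the others about 7 and 4 mm
- middle_tag (a point): centre of the top of the middle mount's yellow tag as it stands raised, 85 mm above the table, 90 mm beyond its pad along this point's x axis; fixed to the base plate, it does not go down with the tag. Top face 26 mm (x) by 36 mm (y). The tag slides straight down 20 mm towards a grey guide block (top 46 mm above the table), takes about 3 N, and stays where it is left
- right_pad (a point): centre of the top of the right pad (robot's right (-y) of the row) as it stands unpressed, 75 mm above the table; fixed to the base plate, it does not sink with the pad. Black rubber disc 50 mm across, white spot, on a coil spring; it can be pressed down 20 mm and springs back. Force grows evenly with depth: 5 N sinks the softest of the three about 14 mm, the others about 7 and 4 mm
- right_tag (a point): centre of the top of the right mount's yellow tag as it stands raised, 85 mm above the table, 90 mm beyond its pad along this point's x axis; fixed to the base plate, it does not go down with the tag. Top face 26 mm (x) by 36 mm (y). The tag slides straight down 20 mm towards a grey guide block (top 46 mm above the table), takes about 3 N, and stays where it is left
- tag_a (a joint): how far the tag of mount a is pushed down: 0 raised (as at the start), 0.020 m fully down, negative if pulled up (at most 10 mm). Which of the mounts a, b, c stands in which place changes every time and is not told
- tag_b (a joint): how far the tag of mount b is pushed down: 0 raised (as at the start), 0.020 m fully down, negative if pulled up (at most 10 mm). Which of the mounts a, b, c stands in which place changes every time and is not told
- tag_c (a joint): how far the tag of mount c is pushed down: 0 raised (as at the start), 0.020 m fully down, negative if pulled up (at most 10 mm). Which of the mounts a, b, c stands in which place changes every time and is not told
- rack: the fixture's aluminium base plate, 190 x 410 x 10 mm, fixed to the table; its place and yaw vary. Carries three mounts 130 mm apart in a row along its y axis (y towards the left one), on blue feet 160 x 72 x 6 mm, the pads on the robot's side (over dark cups 62 mm wide, tops 44 mm above the table), the tags beyond. Origin at the centre of its underside
- thumbscrew: loose brass thumb screw standing on its 22 mm wide, 10 mm high head, 32 mm high in all, on the base plate in the gap between the left and middle mounts; origin at its underside
- spare_foot: loose red rubber foot, 24 mm wide, 18 mm high, on the base plate in the gap between the middle and right mounts; origin at its underside
- multimeter: loose orange multimeter lying on its back, 170 x 85 x 43 mm, to the left of the fixture; origin at the centre of its underside
- tape_roll: loose blue roll of tape lying flat, 90 mm across, 19 mm high, to the right; origin at the centre of its underside
- screwdriver: loose screwdriver with a red handle lying to the right of the fixture; origin under it
- flux_jar: loose white jar with a green cap, 52 mm across, 60 mm high, beyond the fixture on the left; origin at the centre of its underside
- mug: loose white mug, 80 mm across, 95 mm high, beyond the fixture on the right; origin at the centre of its underside

How it is judged:
By the outcome, as a careful person would: the job done as asked, in the order asked, and still so for the second after the job is handed in, with the robot touching nothing.
It also fails if it takes over 48 s, if anything falls off the work surface, if the arm or the gripper's body presses on something with over 40 N, if the wrist force passes 120 N, or if a joint passes its speed limit or range.

## Robot

A 6-joint arm with a two-finger parallel gripper is mounted at the origin on the work surface. World frame = base frame: x ahead of the robot, y to its left, z up, the work surface at z = 0. Lengths are in m, angles in degrees, forces in N, time in s.
With the tool pointing down it reaches from about 0.4 to 0.825 m from the base axis. Payload 7 kg.
Tool frame: the origin (TCP) lies midway between the tips of the shut fingers; the grasp point (between the pads) lies r.hold_point_z behind it (r.hold_point_z is the distance from the TCP to the grasp point, in m); z points along the fingers, x is the direction in which the jaws open and shut, and the axes are right-handed (so a half turn about z gives the same grasp; the last joint's range is limited). The gripper opens to 88 mm and grips with 3 to 60 N. Pads are 19 mm wide; open, the fingers measure 130 mm over their backs; the gripper's body (78 mm by 193 mm) begins 47 mm behind the grasp point.
Start: joints at [-48.295, 20.546, 0.682, 0, -70.136, -16.507], TCP at [0.287, -0.611, 0.227] pointing down, gripper open.
Joint ranges: [-176.03, 176.03], [-82.01, 121.73], [-58.28, 71.71], [-173.87, 95.51], [-174.79, -0.11], [-173.66, 173.66]. Speed limits (degrees/s): [136.94, 136.94, 172.46, 180, 180, 180].

## Interface

Orientations are given as [roll, pitch, yaw] about the fixed x, y, z axes, in that order (R = Rz(yaw) Ry(pitch) Rx(roll)).
In Python, from plant import get_state, viewer, close_job, r gives the robot as it stands.
- The arm moves only by the tool apply_moves, never from a script. Its argument "plan" is a list of rows, each a list of 3 entries, a list of its own where there are three numbers: the closure in counts, from 0 (fully open) to 255 (shut), then the shift along the tool's x, y, z in units of 50 mm (1.0 is 50 mm), then the turn about the tool's z in units of 6 degrees (1.0 is 6 degrees). A call has 1 to 12 rows; each row shifts and turns the commanded pose from where the row before left it, along the tool's axes as they then stand; what a row does not reach is not made up. A row lasts 1/8 s, in which the tool goes at most 62.5 mm and 10.7 degrees, less where a joint would pass 70% of its speed; a pose out of reach is approached as far as the arm can. A call is refused whole if a number of a shift passes 1 or a number of a turn 1, either way. A call with a gripper value outside its range is refused whole. The fingers move at their own pace and stop on an object; "squeeze" is the grip in N (left out, the last holds). Time passes only in rows, so rows that do not move let the fingers close. It gives the time, the measured TCP pose, the force and the opening at its end, in the units of the state.
- get_state(): the state, without advancing time (a new reading comes with each control period).
- viewer.capture(name): name is "scene" or "top"; returns a dict with "frame" (420x560x3 uint8, blue, green, red), "K" (3x3 intrinsics, pixels), "D" ([k1, k2, p1, p2, k3] as OpenCV has them; the pictures are not rectified), "R" (3x3) and "t" (3): a world point X has camera coordinates R X + t. Camera axes: x right, y down, z forward; pixel columns grow to the right and rows downward; lengths in m; the calibration is good to about 2 mm. A picture is of the moment at which its call begins. There is no depth.
- close_job(): hands the job in, once; it reports no verdict.
The state is a dict: "time_s": time; "joints": joint angles; "qd": joint speeds; "joint_torque": joint torques, N m; "tcp_pos": TCP position; "eef_rot": TCP orientation; "contact_force": force on the tool from outside, world axes, zero at the start; "moment": the same for the moment, N m; "gripper_width": finger opening in m.
Only numpy, scipy, OpenCV 4.12 (cv2) and the standard library are available. Lean on these libraries where they do the work, as an engineer would, in place of code of your own. Each camera call takes 0.05 s, during which the arm holds its last target.

## Working session

There is one attempt and no reset: what is moved stays moved. The work goes in short steps, Python scripts to look and compute and a tool call to move; the robot and the scene stay as the last step left them, time stands still between calls to the robot, and variables do not carry over. Pictures are saved under pics/ and viewed, and the job is handed in when it is done.

Besides the shell and the picture viewer there is one more tool, called after "Call:" by a JSON object that holds its "op" and its "data". apply_moves: Moves the arm, as the interface text tells. Its arguments: {"type":"object","properties":{"plan":{"type":"array","items":{"type":"array"}},"squeeze":{"type":"number"}},"required":["plan"]}

```bash
mkdir -p pics; ls; python3 - <<'E'
from plant import get_state, viewer, r
import cv2
s=get_state()
for k,v in s.items(): print(k,v)
print(r.hold_point_z)
for n in("scene","top"):
    c=viewer.capture(n); cv2.imwrite(f"pics/{n}0.png",c["frame"]); print(n,c["K"],c["D"],c["R"],c["t"])
E
```

```text
pics
time_s 0.0
joints [-4.82958943e+01  2.05914046e+01  6.34305325e-01 -2.08068061e-02
 -7.01356262e+01 -1.65075469e+01]
qd [ 0.00302685 -0.06388959 -0.01014292  0.05353986  0.00328559 -0.06162846]
joint_torque [ 4.85823675e-04 -5.82714200e+01  2.93064612e+01  6.99748233e+00
  6.93586378e-03 -1.56536134e-04]
tcp_pos [ 0.28714472 -0.61034158  0.22562491]
eef_rot [-1.79992404e+02 -9.44617563e-02  1.15189467e+02]
contact_force [-0.57520727 -0.89148138 -0.03484501]
moment [-0.00507776  0.01628562  0.00845005]
gripper_width 0.08743548194225542
0.0188
scene [[467.86763085   0.         286.98692372]
 [  0.         467.86763085 213.34855451]
 [  0.           0.           1.        ]] [-0.03461598  0.          0.          0.          0.        ] [[ 0.78245184  0.62265748  0.00817132]
 [ 0.51841865 -0.64408009 -0.56249706]
 [-0.34498002  0.44436303 -0.8267589 ]] [-0.41777807 -0.24240494  1.42662686]
top [[504.78085539   0.         285.80413932]
 [  0.         504.78085539 206.30611809]
 [  0.           0.           1.        ]] [-0.18896991  0.          0.          0.          0.        ] [[ 0.00160168 -0.9998232   0.01873501]
 [-0.99077363 -0.00412556 -0.13546433]
 [ 0.13551767 -0.01834519 -0.99060507]] [-0.01925374  0.58469577  1.23885886]
```

View pics/scene0.png

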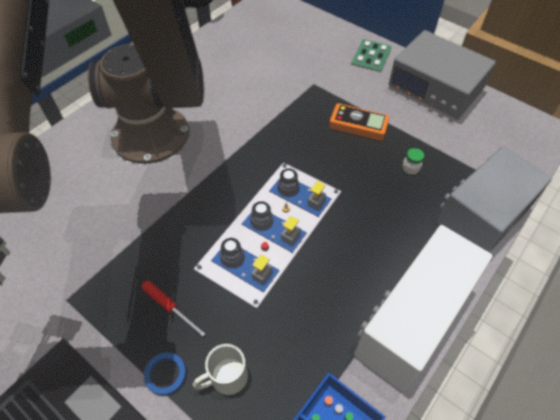

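View pics/top0.png

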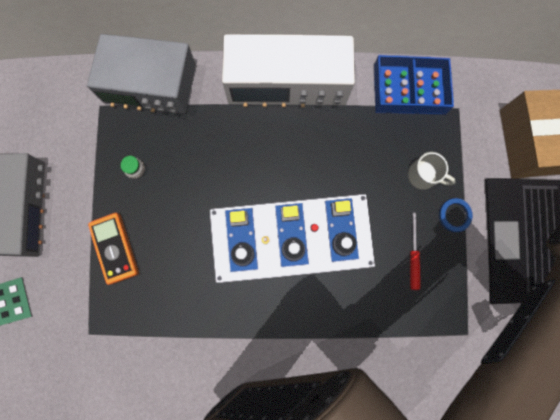

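The top view shows the white pad spots near (241,253), (293,247) and (346,242), and the yellow tags near (237,217), (290,212) and (343,207). In the scene view, the spots are near (289,176), (262,209) and (232,246). Next I'll measure them from both views.

```bash
cat > h.py <<'E'
import cv2,numpy as np
def und(c,p): return cv2.undistortPoints(np.array(p,float).reshape(-1,1,2),c["K"],c["D"]).reshape(-1,2)
def ray(c,p,z):
    n=und(c,p); R,t=c["R"],c["t"]; C=-R.T@t
    d=np.c_[n,np.ones(len(n))]@R
    return C+d*((z-C[2])/d[:,2])[:,None]
def tri(c1,p1,c2,p2):
    P=[np.c_[c["R"],c["t"]] for c in(c1,c2)]
    X=cv2.triangulatePoints(P[0],P[1],und(c1,p1).T,und(c2,p2).T); return (X[:3]/X[3]).T
def blobs(m,a=8):
    n,l,s,ce=cv2.connectedComponentsWithStats(m.astype(np.uint8)); return [(s[i,4],ce[i],s[i,:4]) for i in range(1,n) if s[i,4]>=a]
E
python3 - <<'E'
from plant import viewer
from h import *
np.set_printoptions(precision=4,suppress=True)
seeds={"top":[(241,253),(293,247),(346,242)],"scene":[(289,176),(262,209),(232,246)]}
tags={"top":[(237,217),(290,212),(343,207)],"scene":[(317,186),(291,223),(261,263)]}
C={};W={};Y={}
for n in C.keys()|seeds.keys():
    c=viewer.capture(n);C[n]=c;f=c["frame"];hsv=cv2.cvtColor(f,cv2.COLOR_BGR2HSV)
    g=f.min(2)
    W[n]=[];Y[n]=[]
    for (u,v) in seeds[n]:
        w=g[v-9:v+10,u-9:u+10].astype(float)
        m=(w>130); b=[x for x in blobs(m,4)]
        b=min(b,key=lambda x:np.hypot(*(x[1]-9)))
        W[n].append(b[1]+[u-9,v-9]); print(n,"white",b[0],W[n][-1])
    for (u,v) in tags[n]:
        sl=hsv[v-14:v+15,u-14:u+15]
        m=(sl[...,0]>20)&(sl[...,0]<35)&(sl[...,1]>120)&(sl[...,2]>165)
        b=max(blobs(m,4),key=lambda x:x[0])
        Y[n].append(b[1]+[u-14,v-14]); print(n,"yel",b[0],Y[n][-1],b[2])
    u,v=seeds[n][1]
    cv2.imwrite(f"pics/crop_{n}.png",cv2.resize(f[v-75:v+75,u-100:u+100],(800,600),interpolation=cv2.INTER_NEAREST))
t,s=C["top"],C["scene"]
print("tri pads",tri(t,W["top"],s,W["scene"])); print("tri tags",tri(t,Y["top"],s,Y["scene"]))
for n in C: print(n,"pads@75",ray(C[n],W[n],.075),"tags@85",ray(C[n],Y[n],.085))
E
```

```text
scene white 78 [288.2436 174.1795]
scene white 89 [260.7191 207.9213]
scene white 100 [229.84 245.11]
scene yel 90 [317.4667 187.5444] [ 9 10 12 12]
scene yel 108 [290.6019 222.9074] [ 7  8 14 13]
scene yel 128 [260.6875 262.3516] [ 7  7 14 14]
top white 106 [240.6038 253.    ]
top white 109 [293.8624 247.6789]
top white 106 [346.3019 242.4811]
top yel 138 [237.5    216.2826] [ 8  8 14 11]
top yel 138 [290.1377 211.1667] [ 7  8 15 11]
top yel 138 [342.442  206.0145] [ 6  8 15 11]
tri pads [[ 0.4643  0.0926  0.0763]
 [ 0.4779 -0.0369  0.0762]
 [ 0.4906 -0.1658  0.0757]]
tri tags [[ 0.5538  0.1011  0.0826]
 [ 0.5669 -0.0277  0.0814]
 [ 0.5802 -0.1568  0.0802]]
scene pads@75 [[ 0.4633  0.0931  0.075 ]
 [ 0.4772 -0.0364  0.075 ]
 [ 0.4899 -0.1659  0.075 ]] tags@85 [[ 0.5546  0.0994  0.085 ]
 [ 0.5681 -0.0298  0.085 ]
 [ 0.5816 -0.159   0.085 ]]
top pads@75 [[ 0.4647  0.093   0.075 ]
 [ 0.4781 -0.0368  0.075 ]
 [ 0.491  -0.1656  0.075 ]] tags@85 [[ 0.5536  0.101   0.085 ]
 [ 0.5667 -0.0273  0.085 ]
 [ 0.5799 -0.1558  0.085 ]]
```

View pics/crop_top.png

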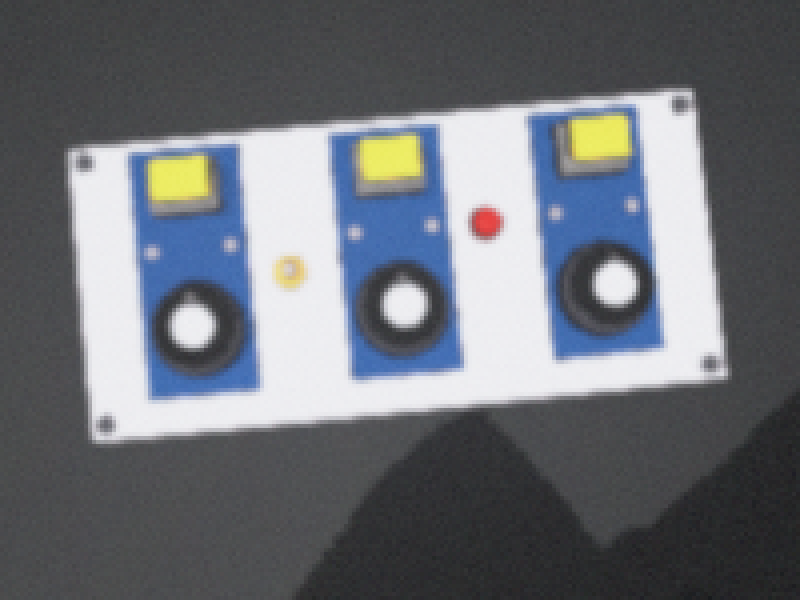

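View pics/crop_scene.png

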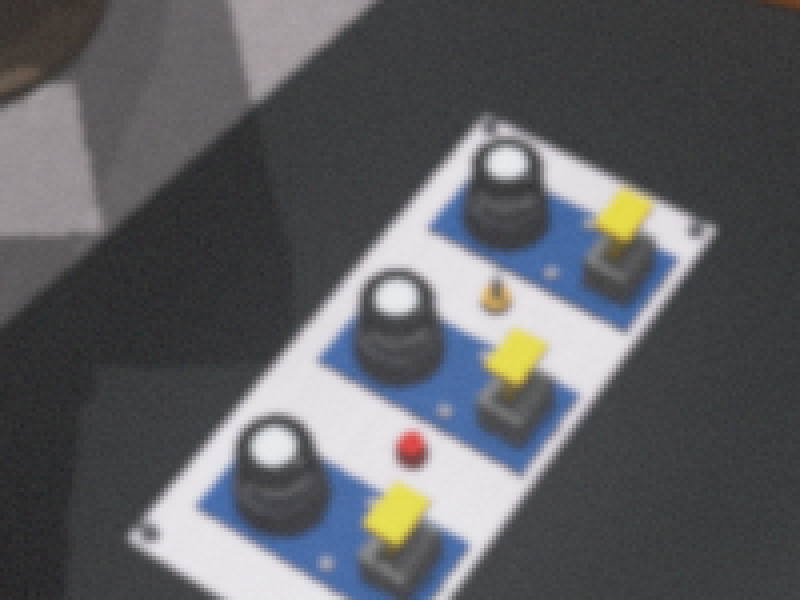

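Both views agree: pad tops are at about z 76 mm, tag tops at about 81–83 mm, and the row is yawed by about 5.8°. First I'll shut the fingers and turn the jaws' axis along the row.

Call:
{"op": "apply_moves", "data": {"plan": [[255, [0, 0, 0], 1], [255, [0, 0, 0], 1], [255, [0, 0, 0], 1], [255, [0, 0, 0], 0.23], [255, [0, 0, 0], 0], [255, [0, 0, 0], 0]], "squeeze": 20}}

```text
time_s: 0.95
tcp_pos: [0.2873, -0.6107, 0.2265]
eef_rot: [-180.0, -0.0, 95.9]
contact_force: [-0.3, 0.3, 0.2]
gripper_width: 0.0329
```

```bash
cat > go.py <<'E'
import sys,numpy as np
from plant import get_state
from scipy.spatial.transform import Rotation as Ro
s=get_state(); R=Ro.from_euler('xyz',s["eef_rot"],degrees=True).as_matrix()
print("t",round(s["time_s"],2),"tcp",np.round(s["tcp_pos"],4),"rot",np.round(s["eef_rot"],2),"F",np.round(s["contact_force"],2),"M",np.round(s["moment"],2),"w",round(s["gripper_width"],4))
if len(sys.argv)>3:
    d=np.array(list(map(float,sys.argv[1:4])))-s["tcp_pos"]; print("tool shift units",np.round(R.T@d/.05,3))
E
python3 go.py 0.4643 0.0926 0.15
```

```text
t 0.95 tcp [ 0.2873 -0.6107  0.2265] rot [-180.     -0.     95.89] F [-0.25  0.31  0.23] M [ 0.   -0.01 -0.01] w 0.0329
tool shift units [13.629  4.965  1.531]
```

Call:
{"op": "apply_moves", "data": {"plan": [[255, [0.6, 0.6, 0], 0], [255, [0.8, 0.6, 0], 0], [255, [0.9, 0.6, 0], 0], [255, [0.9, 0.6, 0], 0], [255, [0.9, 0.6, 0], 0], [255, [0.9, 0.6, 0], 0], [255, [0.9, 0.5, 0], 0], [255, [0.9, 0.4, 0], 0], [255, [0.9, 0.3, 0], 0], [255, [0.9, 0.1, 0], 0], [255, [0.9, 0, 0], 0]]}}

```text
time_s: 2.33
tcp_pos: [0.4831, -0.1118, 0.2266]
eef_rot: [180.0, 0.0, 95.9]
contact_force: [0.5, -0.2, 0.7]
gripper_width: 0.0006
```

```bash
python3 go.py 0.4643 0.0926 0.10
```

```text
t 2.33 tcp [ 0.4831 -0.1118  0.2266] rot [179.98   0.    95.89] F [ 0.48 -0.18  0.69] M [ 0.04 -0.13 -0.05] w 0.0006
tool shift units [4.106 0.045 2.533]
```

Call:
{"op": "apply_moves", "data": {"plan": [[255, [0.9, 0, 0.3], 0], [255, [0.9, 0, 0.4], 0], [255, [0.9, 0, 0.5], 0], [255, [0.8, 0.05, 0.5], 0], [255, [0.6, 0, 0.5], 0], [255, [0, 0, 0.3], 0], [255, [0, 0, 0], 0], [255, [0, 0, 0], 0], [255, [0, 0, 0], 0]]}}

```text
time_s: 3.45
tcp_pos: [0.4652, 0.0907, 0.1024]
eef_rot: [179.9, -0.0, 95.8]
contact_force: [-0.2, -0.0, -0.7]
gripper_width: 0.0005
```

```bash
python3 go.py 0.4643 0.0926 0.08; python3 -c "
from plant import viewer;import cv2
cv2.imwrite('pics/s1.png',cv2.resize(viewer.capture('scene')['frame'][80:350,150:450],(800,600)))"
```

```text
t 3.45 tcp [0.4652 0.0907 0.1024] rot [ 1.7992e+02 -4.0000e-02  9.5790e+01] F [-0.22 -0.02 -0.72] M [-0.04  0.05 -0.04] w 0.0005
tool shift units [ 0.038 -0.015  0.448]
```

View pics/s1.png

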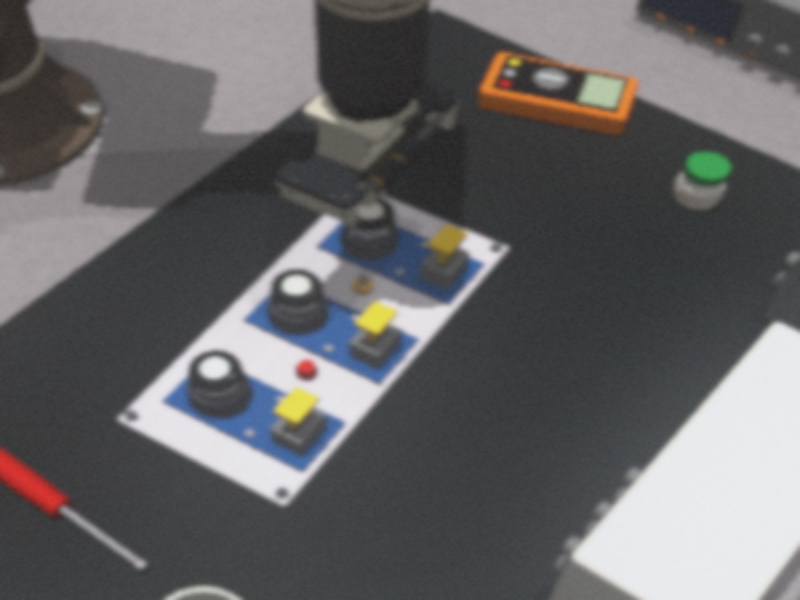

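The picture shows the shut fingers directly over the left pad, at about (370,200) in the crop. Now I'll press it.

Call:
{"op": "apply_moves", "data": {"plan": [[255, [0.04, 0, 0.2], 0], [255, [0, 0, 0.2], 0], [255, [0, 0, 0], 0], [255, [0, 0, 0], 0]]}}

```text
time_s: 4.0
tcp_pos: [0.4644, 0.0928, 0.0814]
eef_rot: [-180.0, 0.0, 95.8]
contact_force: [-0.2, 0.7, -0.3]
gripper_width: 0.0005
```

Call:
{"op": "apply_moves", "data": {"plan": [[255, [0, 0, 0.2], 0], [255, [0, 0, 0.14], 0], [255, [0, 0, 0.1], 0], [255, [0, 0, 0], 0], [255, [0, 0, 0], 0], [255, [0, 0, 0], 0]]}}

```text
time_s: 4.75
tcp_pos: [0.4651, 0.0932, 0.06]
eef_rot: [179.9, -0.0, 95.8]
contact_force: [1.4, 0.9, 5.0]
gripper_width: 0.0002
```

```bash
python3 go.py
```

```text
t 4.75 tcp [0.4651 0.0932 0.06  ] rot [ 1.7993e+02 -3.0000e-02  9.5840e+01] F [1.42 0.91 4.99] M [ 0.45 -0.38  0.05] w 0.0002
```

Call:
{"op": "apply_moves", "data": {"plan": [[255, [0, 0, 0.05], 0], [255, [0, 0, 0], 0], [255, [0, 0, 0], 0], [255, [0, 0, 0], 0]]}}

```text
time_s: 5.25
tcp_pos: [0.4651, 0.0932, 0.0576]
eef_rot: [179.9, -0.0, 95.8]
contact_force: [0.1, 1.0, 6.3]
gripper_width: -0.0
```

Call:
{"op": "apply_moves", "data": {"plan": [[255, [0, 0, -0.2], 0], [255, [0, 0, -0.4], 0], [255, [0, 0, -0.4], 0], [255, [-0.6, 0, 0], 0], [255, [-0.7, 0, 0], 0], [255, [-0.7, 0, 0], 0], [255, [-0.6, 0, 0], 0], [255, [0, 0, 0], 0], [255, [0, 0, 0], 0], [255, [0, 0, 0], 0]]}}

```text
time_s: 6.5
tcp_pos: [0.4774, -0.036, 0.1071]
eef_rot: [-180.0, -0.0, 95.9]
contact_force: [1.2, 0.4, -0.2]
gripper_width: 0.0005
```

```bash
python3 go.py 0.4779 -0.0369 0.0595
```

```text
t 6.5 tcp [ 0.4774 -0.036   0.1071] rot [-179.98   -0.     95.85] F [ 1.2   0.38 -0.19] M [-0.05 -0.06  0.04] w 0.0005
tool shift units [-0.019  0.009  0.952]
```

Left gave 6.3 N at about 18 mm, a strong sign that it's the soft one. Now the middle pad.

Call:
{"op": "apply_moves", "data": {"plan": [[255, [-0.02, 0, 0.25], 0], [255, [0, 0, 0.25], 0], [255, [0, 0, 0.2], 0], [255, [0, 0, 0.14], 0], [255, [0, 0, 0.1], 0], [255, [0, 0, 0], 0], [255, [0, 0, 0], 0], [255, [0, 0, 0], 0]]}}

```text
time_s: 7.5
tcp_pos: [0.4773, -0.0374, 0.0607]
eef_rot: [-180.0, 0.0, 95.8]
contact_force: [-7.5, 3.8, 18.9]
gripper_width: 0.0004
```

Call:
{"op": "apply_moves", "data": {"plan": [[255, [0, 0, -0.2], 0], [255, [0, 0, -0.4], 0], [255, [0, 0, -0.4], 0], [255, [-0.6, 0, 0], 0], [255, [-0.7, 0, 0], 0], [255, [-0.7, 0, 0], 0], [255, [-0.6, 0, 0], 0], [255, [0, 0, 0], 0], [255, [0, 0, 0], 0], [255, [0, 0, 0], 0]]}}

```text
time_s: 8.75
tcp_pos: [0.4908, -0.1662, 0.1099]
eef_rot: [-180.0, -0.0, 95.9]
contact_force: [-0.1, 0.7, -0.8]
gripper_width: 0.0006
```

```bash
python3 go.py 0.4906 -0.1658 0.0595
```

```text
t 8.75 tcp [ 0.4908 -0.1662  0.1099] rot [-179.99   -0.     95.86] F [-0.1   0.68 -0.83] M [-0.02  0.   -0.  ] w 0.0006
tool shift units [ 0.009 -0.003  1.008]
```

Call:
{"op": "apply_moves", "data": {"plan": [[255, [0, 0, 0.25], 0], [255, [0, 0, 0.3], 0], [255, [0, 0, 0.2], 0], [255, [0, 0, 0.14], 0], [255, [0, 0, 0.1], 0], [255, [0, 0, 0], 0], [255, [0, 0, 0], 0], [255, [0, 0, 0], 0]]}}

```text
time_s: 9.75
tcp_pos: [0.4903, -0.1666, 0.0608]
eef_rot: [-179.9, -0.0, 95.8]
contact_force: [-4.9, 3.8, 11.5]
gripper_width: 0.0005
```

Call:
{"op": "apply_moves", "data": {"plan": [[255, [0, 0, -0.2], 0], [255, [0, 0, -0.4], 0], [255, [0, 0, -0.4], 0], [255, [0, 0, -0.4], 0], [255, [0, 0, 0], 0], [255, [0, 0, 0], 0]]}}

```text
time_s: 10.5
tcp_pos: [0.4905, -0.1668, 0.1299]
eef_rot: [-180.0, -0.0, 95.8]
contact_force: [0.0, -0.2, 1.0]
gripper_width: 0.0002
```

```bash
python3 go.py 0.5538 0.1011 0.1
```

```text
t 10.5 tcp [ 0.4905 -0.1668  0.1299] rot [-1.7996e+02 -1.0000e-02  9.5810e+01] F [ 0.04 -0.18  0.97] M [-0.03  0.02  0.03] w 0.0002
tool shift units [5.202 1.801 0.598]
```

The forces at about 15 mm were 5.0 N (left), 18.9 N (middle) and 11.5 N (right). Left is clearly the softest, so I'll go above its tag.

Call:
{"op": "apply_moves", "data": {"plan": [[255, [0.6, 0.2, 0], 0], [255, [0.8, 0.4, 0], 0], [255, [0.8, 0.4, 0], 0], [255, [0.8, 0.4, 0], 0], [255, [0.8, 0.4, 0], 0], [255, [0.8, 0, 0], 0], [255, [0.6, 0, 0], 0], [255, [0, 0, 0.4], 0], [255, [0, 0, 0], 0], [255, [0, 0, 0], 0]]}}

```text
time_s: 11.75
tcp_pos: [0.5541, 0.1006, 0.1104]
eef_rot: [-180.0, 0.0, 95.8]
contact_force: [-0.0, 0.6, -0.2]
gripper_width: 0.0005
```

```bash
python3 go.py 0.5538 0.1014 0.063
```

```text
t 11.75 tcp [0.5541 0.1006 0.1104] rot [-1.7996e+02  3.0000e-02  9.5800e+01] F [-0.03  0.65 -0.22] M [ 0.   -0.02  0.01] w 0.0005
tool shift units [ 0.017 -0.003  0.948]
```

Call:
{"op": "apply_moves", "data": {"plan": [[255, [0.01, 0, 0.25], 0], [255, [0, 0, 0.25], 0], [255, [0, 0, 0.15], 0], [255, [0, 0, 0.15], 0], [255, [0, 0, 0.1], 0], [255, [0, 0, 0], 0], [255, [0, 0, 0], 0]]}}

```text
time_s: 12.62
tcp_pos: [0.5539, 0.1014, 0.0654]
eef_rot: [-180.0, -0.0, 95.8]
contact_force: [-0.0, -0.6, 0.4]
gripper_width: 0.0003
```

Call:
{"op": "apply_moves", "data": {"plan": [[255, [0, 0, 0.04], 0], [255, [0, 0, 0], 0], [255, [0, 0, 0], 0]]}}

```text
time_s: 13.0
tcp_pos: [0.554, 0.1015, 0.0651]
eef_rot: [180.0, 0.0, 95.9]
contact_force: [-5.1, -0.5, 16.8]
gripper_width: 0.0003
```

The force rose to 16.8 N with no further travel at z 65 mm, so the tag is at its stop. I'll retreat and check.

Call:
{"op": "apply_moves", "data": {"plan": [[255, [0, 0, -0.2], 0], [255, [0, 0, -0.5], 0], [255, [0, 0, -0.9], 0], [255, [0, 0, -0.9], 0], [255, [-0.6, -0.3, 0], 0], [255, [-0.9, -0.5, 0], 0], [255, [-0.9, -0.5, 0], 0], [255, [-0.9, -0.5, 0], 0], [255, [-0.9, -0.3, 0], 0], [255, [-0.9, 0, 0], 0], [255, [-0.9, 0, 0], 0], [255, [-0.9, 0, 0], 0]]}}

```text
time_s: 14.5
tcp_pos: [0.4846, -0.2539, 0.1888]
eef_rot: [180.0, -0.0, 95.8]
contact_force: [0.6, -0.1, -0.1]
gripper_width: 0.0009
```

Call:
{"op": "apply_moves", "data": {"plan": [[255, [-0.9, -0.3, 0], 0], [255, [-0.9, -0.5, 0], 0], [255, [-0.9, -0.5, 0], 0], [255, [-0.9, -0.3, 0], 0], [255, [-0.4, 0, 0], 0], [255, [0, 0, 0], 0], [255, [0, 0, 0], 0]]}}

```text
time_s: 15.38
tcp_pos: [0.4255, -0.4586, 0.1883]
eef_rot: [-180.0, -0.0, 95.8]
contact_force: [0.3, 0.4, 0.5]
gripper_width: 0.0004
```

```bash
python3 go.py; python3 - <<'E'
from plant import viewer
from h import *
np.set_printoptions(precision=4,suppress=True)
C={n:viewer.capture(n) for n in("top","scene")}
tags={"top":[(237,217),(290,212),(343,207)],"scene":[(317,186),(291,223),(261,263)]}
Y={}
for n,c in C.items():
    hsv=cv2.cvtColor(c["frame"],cv2.COLOR_BGR2HSV);Y[n]=[]
    for u,v in tags[n]:
        sl=hsv[v-14:v+15,u-14:u+15]
        m=(sl[...,0]>20)&(sl[...,0]<35)&(sl[...,1]>120)&(sl[...,2]>165)
        Y[n].append(max(blobs(m,4),key=lambda x:x[0])[1]+[u-14,v-14])
print(tri(C["top"],Y["top"],C["scene"],Y["scene"]))
cv2.imwrite('pics/f_s.png',C["scene"]["frame"]);cv2.imwrite('pics/f_t.png',C["top"]["frame"])
E
```

```text
t 15.38 tcp [ 0.4255 -0.4586  0.1883] rot [-1.7999e+02 -3.0000e-02  9.5840e+01] F [0.33 0.44 0.49] M [ 0.02 -0.06  0.03] w 0.0004
[[ 0.5541  0.1019  0.0608]
 [ 0.567  -0.0278  0.0812]
 [ 0.5801 -0.1568  0.0803]]
```

View pics/f_s.png

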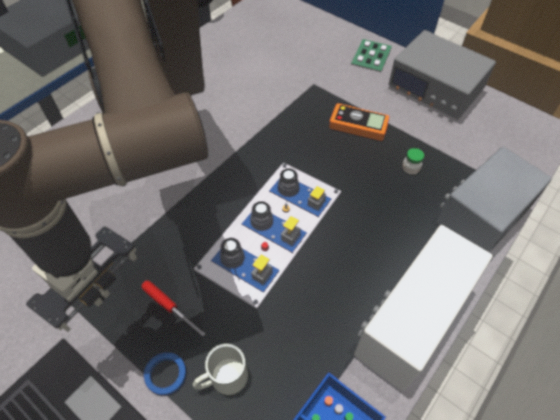

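View pics/f_t.png

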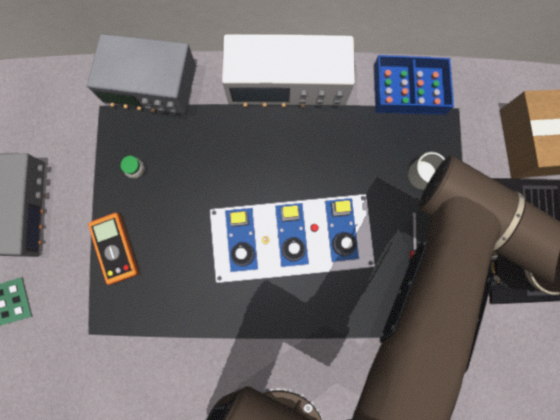

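The left tag, at (317,190) in the scene view, dropped about 22 mm by measurement. The other two tags are unchanged, the loose things are where they were, and the arm is clear. I'll hand in.

```bash
python3 -c "
from plant import close_job; print(close_job())"
```

```text
the job is handed in; nothing more can be done
None
```

I pressed the left, middle and right pads in that order, found the left mount to be the soft one, and pushed its tag fully down. I then moved clear and handed the job in at about 15.5 s of the 48 s allowed.

| Pad | Force at about 15 mm |
|---|---|
| Left | 5.0 N (6.3 N at about 18 mm) |
| Middle | 18.9 N |
| Right | 11.5 N |

- **Left tag:** it stopped at 65 mm above the table, and the force rose to about 17 N with no further travel. Two-view measurement showed its top going from 82.6 to 60.8 mm, a drop of about 22 mm against the nominal 20 mm, which is within camera error.
- **Other tags:** their measured heights did not change, at 81 and 80 mm. Those read about 4–5 mm below the stated 85 mm, a camera offset that was already there before any pressing.
- **Loose things:** by eye, the ones in view look unmoved. The mug and tape roll were partly or wholly hidden in the last top view but look in place in the scene view.
- **Contact:** the tool was touching nothing at the end. The force readings were within sensor noise.

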